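# Lock the dop clamp with the flat driver

### The arm

A 7-joint arm with a two-finger parallel gripper is mounted at the origin on a cart in front of the work surface, level with it; the furniture and walls round the work are solid. World frame = base frame: x ahead of the robot, y to its left, z up, the work surface at z = 0. Lengths are in m, angles in degrees, forces in N, time in s.
With the tool pointing down it reaches from about 0.425 to 0.875 m from the base axis. Payload 9.9 kg.
Tool frame: the origin (TCP) lies midway between the tips of the shut fingers; the grasp point (between the pads) lies 19 mm behind it; z points along the fingers, x is the direction in which the jaws open and shut, and the axes are right-handed (so a half turn about z gives the same grasp; the last joint's range is limited). The gripper opens to 85 mm and grips with 20 to 120 N. Pads are 22 mm wide; open, the fingers measure 114 mm over their backs; the gripper's body (76 mm by 85 mm) begins 54 mm behind the grasp point. The pads swing forward as they close: fully open they stand 13 mm farther back than shut.
Start: joints at [71.173, 32.985, 1.427, 82.34, -0.859, 64.687, -3.237], TCP at [0.164, -0.655, 0.231] pointing down, gripper open.
Joint ranges: [-157.87, 157.87], [-19.46, 123.44], [-87.15, 90], [11.01, 140.99], [-62.26, 242.26], [9.8, 113.94], [-161.44, 161.44]. Speed limits (degrees/s): [127.2, 127.2, 172.46, 172.46, 180, 180, 180].

### API

Orientations are given as a 3x3 rotation matrix whose columns are the frame's x, y, z axes.
In Python, from rig import ctrl gives the robot as it stands.
- The arm moves only by the tool arm_command, never from a script. Its argument "commands" is a list of rows, each a list of 3 entries, a list of its own where there are three numbers: the shift along the world's x, y, z in cm, then the turn, a rotation vector about the world's x, y, z in rad, then the closure in counts, from 0 (fully open) to 255 (shut). A call has 1 to 12 rows; each row shifts and turns the pose as measured when the row begins; what a row does not reach is not made up. A row lasts 1/8 s, in which the tool goes at most 62.5 mm and 10.7 degrees, less where a joint would pass 70% of its speed; a pose out of reach is approached as far as the arm can. A call is refused whole if a number of a shift passes 6.25 or a number of a turn 0.188, either way. A call with a gripper value outside its range is refused whole. The fingers move at their own pace and stop on an object; "squeeze" is the grip in N (left out, the last holds). Time passes only in rows, so rows that do not move let the fingers close. It gives the time, the measured TCP pose, the force and the opening at its end, in the units of the state.
- ctrl.observe(): the state, without advancing time (a new reading comes with each control period).
- ctrl.get_image(name): name is "side" or "top"; returns the picture (480x640x3 uint8, red, green, blue); there is no depth.
- ctrl.get_calibration(name): a dict with "fovy" (degrees; the focal length in pixels is half the picture's height over the tangent of half this angle, whatever the lens; pixels are square), "cx", "cy" (the principal point, pixels), "rvec" (rotation vector, rad) and "tvec" (3), from world to camera coordinates, as OpenCV has them. Camera axes: x right, y down, z forward; pixel columns grow to the right and rows downward; lengths in m; the calibration is good to about 2 mm. A picture is of the moment at which its call begins. get_calibration takes no time and is no camera call.
- ctrl.hand_in(): hands the job in, once; it reports no verdict.
Trained networks look in the newest picture that a camera, given by its name, has taken for a name from the list of things; names that differ only in an ending like _2 or _b are one class to them, and where a whole thing is asked for, a point or a joint stands for the part that bears it (a point fixed in the world has none). Each returns a list of dicts, best first, with "confidence" (0 to 1); they miss things now and then, are a little off and sometimes report something else, mostly with a low value. They report only what shows in the picture. A call takes as long as a camera call. They do not tell look-alikes from the thing itself.
- ctrl.silhouettes(camera, target): "mask" (480x640 bool, what is visible of it) and "at" ([column, row] in pixels, amid what is visible of it).
- ctrl.landmark_of(camera, target): "at" ([column, row] in pixels: a listed point, or the origin of a listed thing).
The state is a dict: "time_s": time; "joint_positions": joint angles; "qd": joint speeds; "tau": joint torques, N m; "position": TCP position; "ee_rot": TCP orientation; "contact_force": force on the tool from outside, world axes, zero at the start; "moment": the same for the moment, N m; "width": finger opening in m.
Only numpy, scipy, OpenCV 4.12 (cv2) and the standard library are available. Lean on these libraries where they do the work, as an engineer would, in place of code of your own. Each camera call takes 0.05 s, during which the arm holds its last target.

### The job

Take the flat-bladed driver out of its wooden stand, set its blade in the slotted lock screw of the dop clamp (not the clamp with the hexagon bolt) and, keeping the blade down in the slot all the way, turn the screw clockwise as seen from above to its stop, where the slot lies in line with the two short black lines on the block. Then put the driver back upright in the stand, hanging through the hole as it was, and let go.

Things in the scene. Friction and masses are not known exactly. Their poses are not given: they have to be found in the camera images.
- driver_handle (a point): flat driver (loose, 0.14 kg, stands blade down in the stand): middle of its dark wooden handle, 30 mm (x) by 22 mm (y), 60 mm tall; grasp from above across the 22 mm (y). z up along the driver. Below the handle: steel guard 50 mm across, 5 mm thick, underside 35 mm below this point, then a 10 mm round shaft. Blade end 93 mm below this point; blade 20 mm wide along x, 3 mm thick, 18 mm long
- driver_tip (a point): middle of the end of the driver's blade, on the driver's axis, 93 mm below driver_handle; same axes
- slot (a point): centre of the lock screw's slotted steel head (32 mm across) at its top face, 15 mm above the clamp block's top, 55 mm above the bench. Slot right across along x (turns with the screw; both ends alike), 10 mm deep, 13 mm wide at the mouth, narrowing over 5 mm to 5 mm, so the blade has 0.1 rad of play each way. z up. Screw stays at this height. A twin clamp has a hexagon bolt instead
- lock_screw (a joint): turn of the lock screw in rad about the vertical axis through slot, growing clockwise seen from above: 0 fully loose, 1.222 (70 degrees) locked at the hard stop, the slot then in line with the two black lines on the 66 x 56 mm aluminium block, along its dop stick. Starts at 0 to 0.25, needs about 0.06 Nm, stays where it is left. Clamp fixed to the bench
- stand_seat (a point): centre of the 34 mm round hole in the wooden stand's top board, at the upper face, 70 mm above the bench; board 86 x 86 x 10 mm on four legs, fixed to the bench; z up. The driver hangs through the hole, its guard resting on the board, its handle's middle then 35 mm above this point. Any yaw will do
Things that resemble listed ones, but are neither listed nor needed, are in the scene too. Of the things shaped like the part that bears stand_seat, the wooden one is meant.

How it is judged (in metres and radians):
On the way, in this order (a step that is already met when the one before it is completed fails the run):
1. the held driver's blade is seated in the slot of the lock screw (horizontal distance between driver_tip and slot below 0.012 m and z of driver_tip in the frame of slot below -0.004 m and contact force between the fingers and driver above 1 N), for 0.2 s.
2. the screw is turned to its stop, the held driver's blade still in the slot (all of step 1 and value of joint lock_screw above 1.02 rad), for 0.2 s.
At the end, for the whole second after the job is handed in: the lock screw is within 0.2 rad (about 11 degrees) of its stop and still; the driver hangs upright (within 10 degrees) in the stand, its blade through the hole, within 18 mm of the hole's centre and at least 50 mm below the board's upper face (value of joint lock_screw above 1.02 rad and horizontal distance between driver_tip and stand_seat below 0.018 m and z of driver_tip in the frame of stand_seat below -0.05 m and angle between driver_handle's own z axis and vertical below 0.17 rad and velocity of joint lock_screw below 0.02 rad/s); the robot touches nothing.
It fails at once if the screw is part-way round without the blade in its slot (value of joint lock_screw between 0.45 and 0.95 rad and not (horizontal distance between driver_tip and slot below 0.015 m and z of driver_tip in the frame of slot below -0.001 m)).
It also fails if it takes over 48 s, if anything falls off the work surface, if the arm or the gripper's body presses on something with over 40 N, if the wrist force passes 120 N, or if a joint passes its speed limit or range.

## Working session

There is one attempt and no reset: what is moved stays moved. The work goes in short steps, Python scripts to look and compute and a tool call to move; the robot and the scene stay as the last step left them, time stands still between calls to the robot, and variables do not carry over. Pictures are saved under pics/ and viewed, and the job is handed in when it is done.

Besides the shell and the picture viewer there is one more tool, called after "Emit:" as name([rows], argument=value, ...), one row to a line, values as JSON. arm_command: Moves the arm, as the interface text tells. Its arguments: {"type":"object","properties":{"commands":{"type":"array","items":{"type":"array"}},"squeeze":{"type":"number"}},"required":["commands"]}

```bash
mkdir -p pics; ls
cat > h.py <<'E'
from rig import ctrl
import numpy as np, cv2
def cal(n):
    c=ctrl.get_calibration(n); f=240/np.tan(np.radians(c['fovy'])/2)
    K=np.array([[f,0,c['cx']],[0,f,c['cy']],[0,0,1]]); R=cv2.Rodrigues(np.array(c['rvec'],float))[0]; t=np.array(c['tvec'],float).ravel()
    return K,R,t
def ray(n,uv):
    K,R,t=cal(n); d=R.T@np.linalg.solve(K,[uv[0],uv[1],1]); return -R.T@t,d
def atz(n,uv,z):
    o,d=ray(n,uv); return o+d*(z-o[2])/d[2]
def proj(n,p):
    K,R,t=cal(n); q=K@(R@np.array(p,float)+t); return q[:2]/q[2]
def tri(uva,uvb):
    A=[];b=[]
    o1,d1=ray('top',uva);o2,d2=ray('side',uvb)
    s=np.linalg.lstsq(np.c_[d1,-d2],o2-o1,rcond=None)[0]
    p,q=o1+s[0]*d1,o2+s[1]*d2
    return (p+q)/2,np.linalg.norm(p-q)
def save(n,f):
    im=ctrl.get_image(n); cv2.imwrite('pics/'+f,im[:,:,::-1]); return im
E
python3 - <<'E'
from h import *
for n in('top','side'):
    save(n,n+'0.png'); c=ctrl.get_calibration(n); print(c); K,R,t=cal(n); print(-R.T@t)
    for k in('driver_handle','driver_tip','slot','stand_seat'):
        for r in ctrl.landmark_of(n,k): print(n,k,np.round(r['at'],1),round(r['confidence'],2))
s=ctrl.observe(); print(s)
E
```

```text
pics
{'fovy': 49.55603351300739, 'cx': 324.97084912866967, 'cy': 240.85896847626327, 'rvec': array([ 2.22998258, -1.54040197,  0.39419903]), 'tvec': array([-0.37042875,  0.41480153,  1.58046828])}
[-0.23202821 -0.47569825  1.58966407]
top driver_handle [368.  272.8] 0.68
top slot [195.5 207.8] 0.56
top stand_seat [367.9 277.1] 0.87
top stand_seat [472.  311.1] 0.87
{'fovy': 43.06266791976475, 'cx': 320.2727298464206, 'cy': 235.25151152541864, 'rvec': array([ 2.21043739, -0.36821863,  0.20085986]), 'tvec': array([-0.53332815,  0.05871103,  1.85255862])}
[ 0.01396702 -1.5145754   1.19403753]
side driver_handle [332.8 276.8] 0.6
side driver_tip [331.1 298.4] 0.66
side slot [279.5 167.1] 0.37
side stand_seat [329.2 284.1] 0.7
side stand_seat [386.4 375.7] 0.56
{'time_s': 0.5, 'joint_positions': array([71.17403337, 32.98688457,  1.42482648, 82.34387231, -0.85896489,
       64.68624511, -3.23603132]), 'qd': array([-0.03200572,  0.03081924, -0.00820137, -0.09162078,  0.02616706,
        0.04904073,  0.05599903]), 'tau': array([-1.36605835e-03, -7.64869237e+01,  2.24674165e+00, -2.86079335e+01,
        1.52604020e-02,  3.71987117e-03,  4.46391186e-05]), 'position': array([ 0.16358962, -0.65484384,  0.23124276]), 'ee_rot': array([[ 2.42384923e-01, -9.70180163e-01, -2.07159095e-05],
       [-9.70180157e-01, -2.42384923e-01,  1.11017802e-04],
       [-1.12728494e-04, -6.81087709e-06, -9.99999994e-01]]), 'contact_force': array([-0.44139854, -0.76878548,  0.50681452]), 'moment': array([ 0.01162556, -0.03331551, -0.00423956]), 'width': 0.08562245875893452}
```

View pics/top0.png

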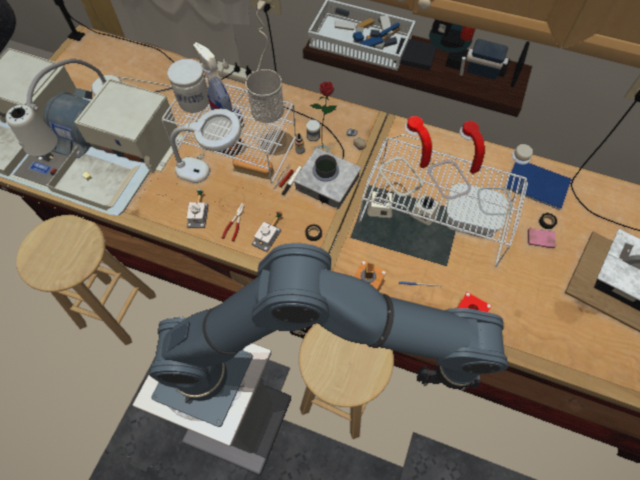

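View pics/side0.png

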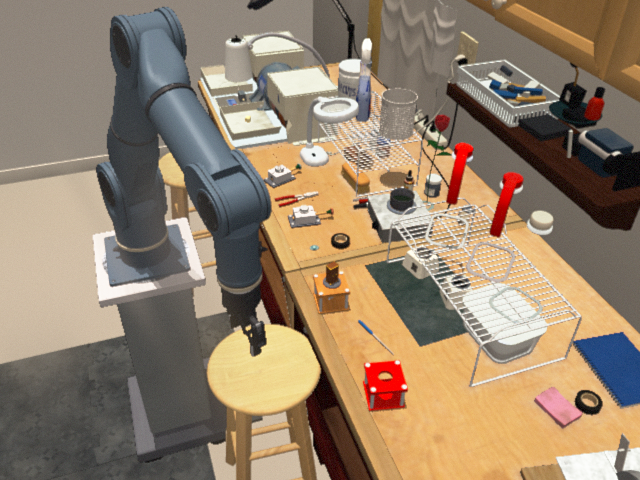

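Run:
```python
from h import *
t=cv2.imread('pics/top0.png');s=cv2.imread('pics/side0.png')
def crop(i,x,y,w=50,h=40,k=8): return cv2.resize(i[y-h//2:y+h//2,x-w//2:x+w//2],None,fx=k,fy=k,interpolation=cv2.INTER_CUBIC)
cv2.imwrite('pics/z1.png',np.vstack([np.hstack([crop(t,197,210,50,36),crop(t,265,232,50,36)]),np.hstack([crop(s,282,173,50,36),crop(s,306,213,50,36)])]))
cv2.imwrite('pics/z2.png',np.hstack([crop(t,370,275,50,60),crop(s,332,288,50,60)]))
```

```text
(no output)
```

View pics/z1.png

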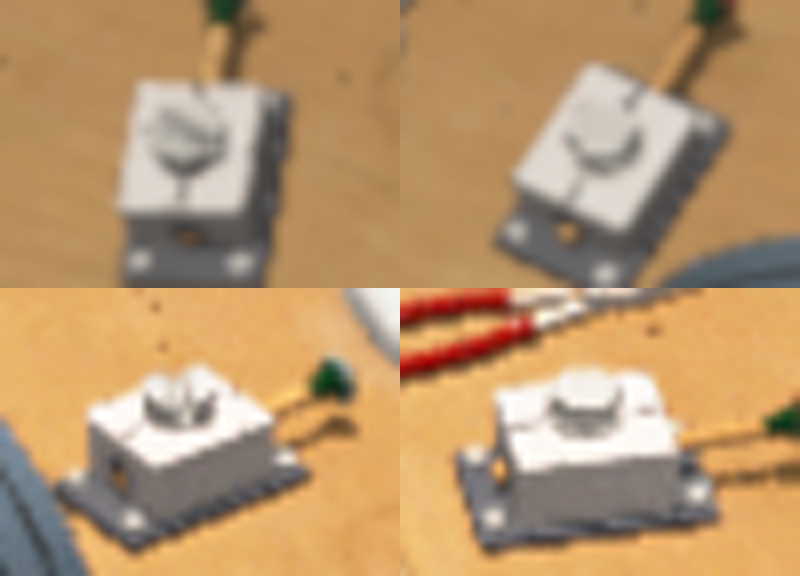

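View pics/z2.png

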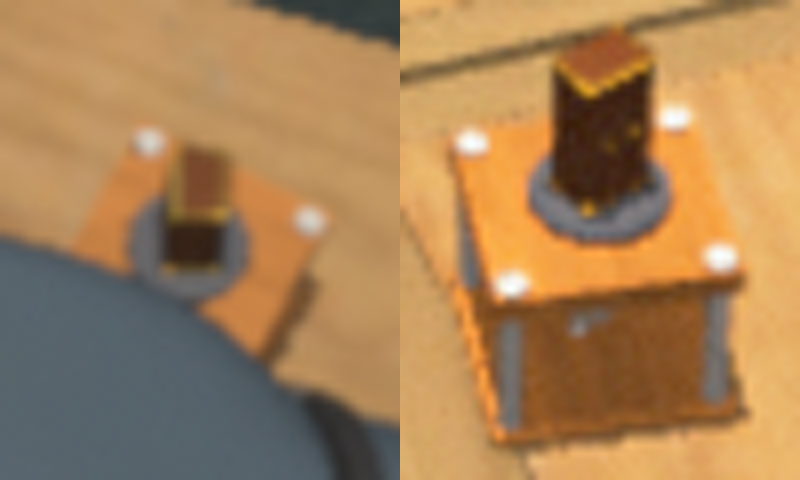

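Run:
```python
from h import *
def c(o,p): return (o[0]+(p[0]+.5)/8-.5,o[1]+(p[1]+.5)/8-.5)
def show(name,n,o,pts,z):
    P=np.array([atz(n,c(o,p),z) for p in pts])[:,:2]
    print(name,n,np.round(P,4).tolist(),'mean',np.round(P.mean(0),4))
    for a,b in zip(P,np.roll(P,-1,0)): d=b-a; print('   len %.4f ang %.1f'%(np.hypot(*d),np.degrees(np.arctan2(d[1],d[0]))))
show('handle','side',(307,258),[(555,65),(618,30),(655,60),(590,95)],.135)
show('handle','top',(345,245),[(182,145),(228,155),(222,215),(170,205)],.135)
show('nails','side',(307,258),[(472,142),(676,117),(721,257),(512,284)],.072)
show('nails','top',(345,245),[(150,142),(310,220)],.072)
show('block','top',(172,192),[(135,85),(268,85),(255,215),(118,210)],.04)
show('block','side',(257,155),[(88,122),(192,74),(272,130),(155,182)],.04)
show('lines','top',(172,192),[(203,90),(182,190)],.04)
show('lines','side',(257,155),[(130,146),(232,100)],.04)
show('slotdir','top',(172,192),[(150,108),(222,148)],.055)
show('headc','top',(172,192),[(187,132)],.055)
show('headc','side',(257,155),[(180,100)],.055)
for n,l in(('top',(195.5,207.8)),('side',(279.5,167.1))): print('lm slot',atz(n,l,.055))
for n,l in(('top',(368,272.8)),('side',(332.8,276.8))): print('lm handle',atz(n,l,.105))
for n,l in(('top',(367.9,277.1)),('side',(329.2,284.1))): print('lm seat',atz(n,l,.07))
```

```text
handle side [[0.5764, -0.4101], [0.6037, -0.4002], [0.6092, -0.4183], [0.5813, -0.4277]] mean [ 0.5927 -0.4141]
   len 0.0291 ang 19.9
   len 0.0188 ang -73.2
   len 0.0294 ang -161.3
   len 0.0183 ang 105.7
handle top [[0.4788, -0.3554], [0.481, -0.3735], [0.4558, -0.3793], [0.4527, -0.3592]] mean [ 0.4671 -0.3668]
   len 0.0182 ang -82.9
   len 0.0259 ang -167.0
   len 0.0203 ang 98.7
   len 0.0263 ang 8.3
nails side [[0.5662, -0.3728], [0.6389, -0.3832], [0.6236, -0.4531], [0.5514, -0.443]] mean [ 0.595 -0.413]
   len 0.0734 ang -8.1
   len 0.0716 ang -102.4
   len 0.0729 ang 172.0
   len 0.0717 ang 78.0
nails top [[0.5062, -0.3376], [0.4961, -0.4089]] mean [ 0.5012 -0.3732]
   len 0.0720 ang -98.1
   len 0.0720 ang 81.9
block top [[0.5262, 0.3168], [0.547, 0.2621], [0.4853, 0.2371], [0.4665, 0.2936]] mean [0.5063 0.2774]
   len 0.0585 ang -69.2
   len 0.0666 ang -157.9
   len 0.0596 ang 108.4
   len 0.0641 ang 21.2
block side [[0.4678, 0.2921], [0.5235, 0.3172], [0.5439, 0.2605], [0.4825, 0.2353]] mean [0.5044 0.2762]
   len 0.0610 ang 24.3
   len 0.0603 ang -70.2
   len 0.0663 ang -157.7
   len 0.0587 ang 104.5
lines top [[0.5346, 0.2876], [0.4854, 0.2724]] mean [0.51 0.28]
   len 0.0515 ang -162.8
   len 0.0515 ang 17.2
lines side [[0.4802, 0.2671], [0.5343, 0.2902]] mean [0.5072 0.2786]
   len 0.0588 ang 23.2
   len 0.0588 ang -156.8
slotdir top [[0.5107, 0.2975], [0.5035, 0.2589]] mean [0.5071 0.2782]
   len 0.0393 ang -100.5
   len 0.0393 ang 79.5
headc top [[0.5054, 0.2768]] mean [0.5054 0.2768]
   len 0.0000 ang 0.0
headc side [[0.5056, 0.2738]] mean [0.5056 0.2738]
   len 0.0000 ang 0.0
lm slot [0.50706968 0.27546072 0.055     ]
lm slot [0.50699102 0.27311283 0.055     ]
lm handle [ 0.46070923 -0.36610938  0.105     ]
lm handle [ 0.46423165 -0.38425473  0.105     ]
lm seat [ 0.46254986 -0.3680126   0.07      ]
lm seat [ 0.45907812 -0.37273507  0.07      ]
```

Run:
```python
from h import *
def c(o,p): return (o[0]+(p[0]+.5)/8-.5,o[1]+(p[1]+.5)/8-.5)
def show(name,n,o,pts,z):
    P=np.array([atz(n,c(o,p),z) for p in pts])[:,:2]
    print(name,n,np.round(P,4).tolist(),'mean',np.round(P.mean(0),4))
    for a,b in zip(P,np.roll(P,-1,0)): d=b-a; print('   len %.4f ang %.1f'%(np.hypot(*d),np.degrees(np.arctan2(d[1],d[0]))))
o=(307-50,258)
show('handle','side',o,[(555,65),(618,30),(655,60),(590,95)],.135)
show('nails','side',o,[(472,142),(676,117),(721,257),(512,284)],.072)
show('guard','side',o,[(600,192)],.075)
show('guard','top',(345,245),[(187,247)],.075)
```

```text
handle side [[0.4498, -0.3682], [0.476, -0.3579], [0.4823, -0.3763], [0.4557, -0.386]] mean [ 0.4659 -0.3721]
   len 0.0281 ang 21.4
   len 0.0194 ang -70.9
   len 0.0284 ang -159.8
   len 0.0188 ang 108.1
nails side [[0.4347, -0.3292], [0.5064, -0.3392], [0.4954, -0.4105], [0.4243, -0.4007]] mean [ 0.4652 -0.3699]
   len 0.0723 ang -8.0
   len 0.0721 ang -98.8
   len 0.0718 ang 172.2
   len 0.0722 ang 81.7
guard side [[0.4667, -0.3703]] mean [ 0.4667 -0.3703]
   len 0.0000 ang 0.0
guard top [[0.4658, -0.3666]] mean [ 0.4658 -0.3666]
   len 0.0000 ang 0.0
```

Emit:
arm_command([
  [[3.7,3.5,0],[0,0,0],0],
  [[3.7,3.5,0],[0,0,0],0],
  [[3.7,3.5,0],[0,0,0],0],
  [[3.7,3.5,0],[0,0,0],0],
  [[3.7,3.5,0],[0,0,0],0],
  [[3.7,3.5,0],[0,0,0],0],
  [[3.7,3.5,0],[0,0,0],0],
])

```text
time_s: 1.38
position: [0.4248, -0.4054, 0.2317]
ee_rot: [[0.233, -0.972, -0.0], [-0.972, -0.233, -0.003], [0.003, 0.001, -1.0]]
contact_force: [1.1, -1.2, -0.9]
width: 0.0858
```

Emit:
arm_command([
  [[4.1,3.6,-4],[0,0,0.0],0],
  [[0,0,-2],[0,0,0],0],
])

```text
time_s: 1.62
position: [0.4682, -0.3681, 0.1762]
ee_rot: [[0.24, -0.971, 0.006], [-0.971, -0.24, -0.004], [0.006, -0.005, -1.0]]
contact_force: [-0.9, -0.0, 0.3]
width: 0.0857
```

Run:
```python
from h import *
s=ctrl.observe(); print(s['position'],s['joint_positions'],np.round(s['ee_rot'],4))
for n in('top','side'):
    save(n,n+'1.png')
    for k in('driver_handle','slot','stand_seat'):
        for r in ctrl.landmark_of(n,k): print(n,k,np.round(r['at'],1),round(r['confidence'],2))
t=cv2.imread('pics/top1.png');s=cv2.imread('pics/side1.png')
def crop(i,x,y,w=50,h=40,k=8): return cv2.resize(i[y-h//2:y+h//2,x-w//2:x+w//2],None,fx=k,fy=k,interpolation=cv2.INTER_CUBIC)
cv2.imwrite('pics/z3.png',np.hstack([crop(t,370,270,50,70),crop(s,332,280,50,70)]))
cv2.imwrite('pics/z4.png',np.hstack([crop(t,197,208,40,40,10),crop(s,282,170,40,40,10)]))
```

```text
[ 0.46824817 -0.36809183  0.17618724] [ 34.52782638  28.96896404  -1.34948951  99.39881948   0.86882886
  51.22837519 -43.28201817] [[ 0.2404 -0.9707  0.0058]
 [-0.9707 -0.2404 -0.0043]
 [ 0.0056 -0.0046 -1.    ]]
top driver_handle [368.7 272.6] 0.7
top slot [193.1 205.7] 0.64
top stand_seat [369.4 276.6] 0.77
top stand_seat [473.1 309.5] 0.6
side driver_handle [334.9 276. ] 0.77
side slot [280.5 167.2] 0.55
side stand_seat [331.2 283.8] 0.97
side stand_seat [386.5 374.4] 0.84
```

View pics/z3.png

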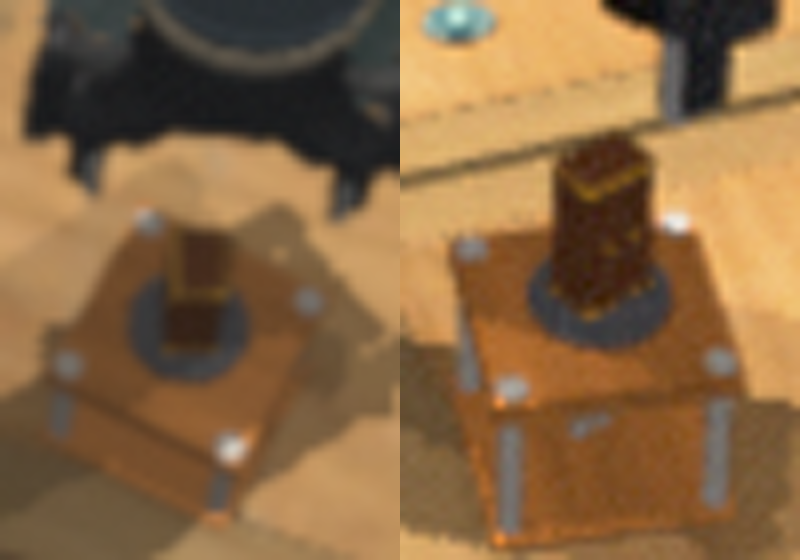

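View pics/z4.png

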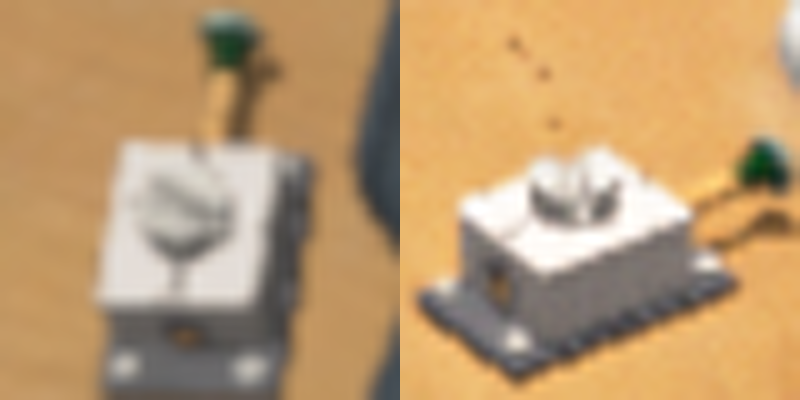

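Run:
```python
from h import *
def c(o,p,k): return (o[0]+(p[0]+.5)/k-.5,o[1]+(p[1]+.5)/k-.5)
def m(n,o,pts,z,k=8): 
    P=np.array([atz(n,c(o,p,k),z)[:2] for p in pts]); print(n,np.round(P,4).tolist(),np.round(P.mean(0),4)); return P
m('top',(345,235),[(148,222),(308,300),(68,365),(231,449)],.071)
m('side',(257,245),[(472,249),(676,222),(721,361),(512,390)],.071)
m('top',(345,235),[(187,327)],.076)
m('side',(257,245),[(600,298)],.076)
for n,l in(('top',(193.1,205.7)),('side',(280.5,167.2))): print('lm slot',atz(n,l,.055))
for z in(.055,.05): P=m('top',(177,188),[(140,178),(230,218)],z,10);d=P[0]-P[1];print(np.degrees(np.arctan2(d[1],d[0])))
# predicted slot lines overlay
t=cv2.imread('pics/top1.png');s=cv2.imread('pics/side1.png')
out=[]
for n,im,cx,cy in(('top',t,197,208),('side',s,282,170)):
    k=10; x0,y0=cx-20,cy-20
    cr=cv2.resize(im[y0:y0+40,x0:x0+40],None,fx=k,fy=k,interpolation=cv2.INTER_CUBIC)
    C=np.array([.5065,.2765]); f=lambda p:tuple(int(round(v)) for v in ((proj(n,p)-[x0,y0]+.5)*k-.5))
    circ=np.array([f([*(C+.016*np.array([np.cos(a),np.sin(a)])),.055]) for a in np.linspace(0,6.28,60)]); cv2.polylines(cr,[circ],True,(0,0,255),1)
    for a,col in((79.5,(255,0,0)),(21.5,(0,160,0))):
        u=np.array([np.cos(np.radians(a)),np.sin(np.radians(a))])
        z=.055 if a>50 else .04; L=.016 if a>50 else .033
        cv2.line(cr,f([*(C-L*u),z]),f([*(C+L*u),z]),col,1)
    out.append(cr)
cv2.imwrite('pics/z5.png',np.hstack(out))
```

```text
top [[0.5064, -0.3368], [0.4962, -0.4081], [0.4351, -0.3272], [0.4237, -0.3993]] [ 0.4654 -0.3678]
side [[0.4346, -0.3296], [0.5066, -0.3387], [0.4958, -0.4095], [0.4243, -0.4006]] [ 0.4654 -0.3696]
top [[0.4654, -0.3667]] [ 0.4654 -0.3667]
side [[0.466, -0.3722]] [ 0.466  -0.3722]
lm slot [0.51178177 0.28722409 0.055     ]
lm slot [0.51017168 0.27137778 0.055     ]
top [[0.5099, 0.2962], [0.5064, 0.2594]] [0.5082 0.2778]
84.5415093785773
top [[0.5123, 0.2987], [0.5088, 0.2618]] [0.5106 0.2803]
84.54150937857729
```

View pics/z5.png

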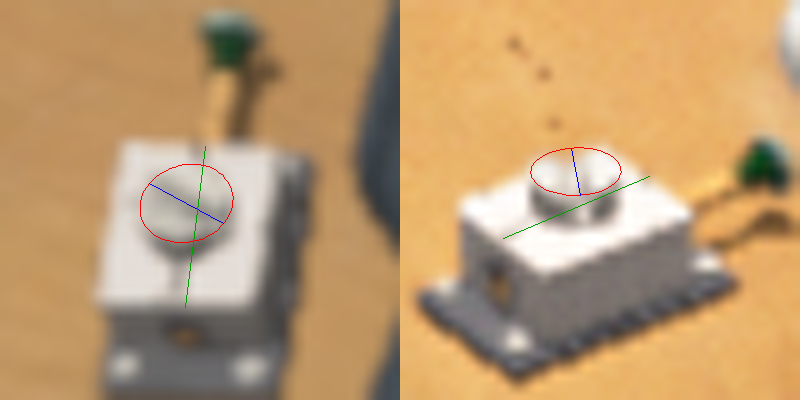

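Emit:
arm_command([
  [[-0.25,-0.1,-3],[0.004,0.006,0],0],
  [[0,0,-3],[0,0,0],0],
  [[0,0,-2.5],[0,0,0],0],
  [[0,0,-0.4],[0,0,0],0],
], squeeze=80)

```text
time_s: 2.52
position: [0.4622, -0.3781, 0.0913]
ee_rot: [[0.228, -0.974, 0.005], [-0.974, -0.228, -0.008], [0.009, -0.003, -1.0]]
contact_force: [0.1, 0.3, 0.1]
width: 0.0854
```

Emit:
arm_command([
  [[0.35,0.9,-0.4],[0.006,0.006,0],0],
  [[0,0,0],[0,0,0],0],
])

```text
time_s: 2.78
position: [0.4666, -0.3691, 0.0888]
ee_rot: [[0.227, -0.974, 0.001], [-0.974, -0.227, -0.003], [0.003, -0.0, -1.0]]
contact_force: [-0.0, -0.0, -0.5]
width: 0.0853
```

Run:
```python
from h import *
for n in('top','side'): save(n,n+'2.png')
s=ctrl.observe(); print(s['position'],np.round(s['ee_rot'],4),s['qd'])
t=cv2.imread('pics/top2.png');s=cv2.imread('pics/side2.png')
def crop(i,x,y,w=50,h=40,k=8): return cv2.resize(i[y-h//2:y+h//2,x-w//2:x+w//2],None,fx=k,fy=k,interpolation=cv2.INTER_CUBIC)
cv2.imwrite('pics/z6.png',np.hstack([crop(t,370,270,50,70),crop(s,332,280,50,70)]))
```

```text
[ 0.46624275 -0.37023056  0.08911673] [[ 2.265e-01 -9.740e-01  1.400e-03]
 [-9.740e-01 -2.265e-01 -4.200e-03]
 [ 4.400e-03 -4.000e-04 -1.000e+00]] [ 0.28291448  0.15577707  0.22841787  0.25516476  0.10733784 -0.07089326
  0.06393693]
```

View pics/z6.png

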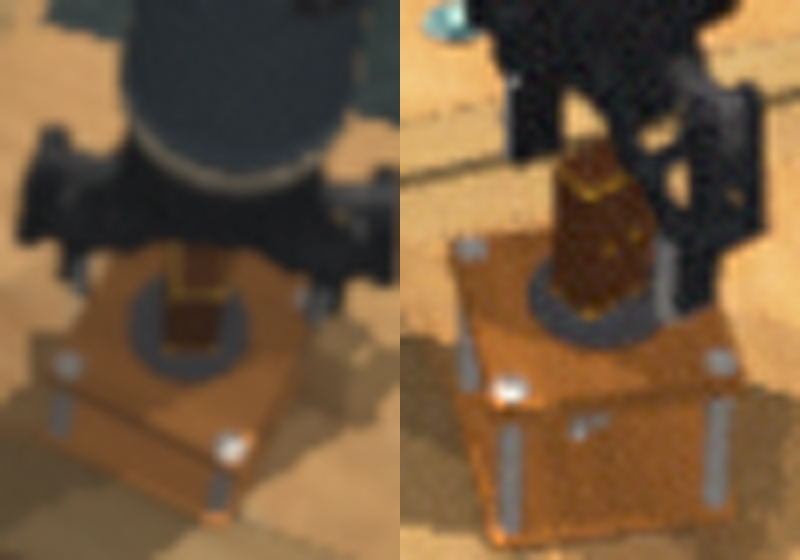

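The fingers straddle the handle (top crop handle at about x=195 between the two fingers at 75 and 325). I'm closing now.

Emit:
arm_command([
  [[0,0,-0.1],[0,0,0],255],
  [[0,0,0],[0,0,0],255],
  [[0,0,0],[0,0,0],255],
  [[0,0,0],[0,0,0],255],
  [[0,0,0],[0,0,0],255],
  [[0,0,0],[0,0,0],255],
])

```text
time_s: 3.62
position: [0.4666, -0.3708, 0.0895]
ee_rot: [[0.226, -0.974, 0.003], [-0.974, -0.226, -0.006], [0.006, -0.002, -1.0]]
contact_force: [0.0, 0.3, 0.2]
width: 0.021
```

Emit:
arm_command([
  [[0,0,2],[0.006,0.003,0],255],
  [[0,0,4],[0,0,0],255],
  [[0,0,4],[0,0,0],255],
  [[0,0,4],[0,0,0],255],
  [[0,0,1],[0,0,0],255],
  [[0,0,0],[0,0,0],255],
])

```text
time_s: 4.38
position: [0.4643, -0.3697, 0.2409]
ee_rot: [[0.226, -0.974, -0.005], [-0.974, -0.226, 0.004], [-0.005, 0.004, -1.0]]
contact_force: [-0.1, -0.1, -1.6]
width: 0.0214
```

Run:
```python
from h import *
for n in('top','side'): save(n,n+'3.png')
s=ctrl.observe(); print(s['position'],np.round(s['ee_rot'],4))
s=cv2.imread('pics/side3.png');t=cv2.imread('pics/top3.png')
def crop(i,x,y,w=50,h=40,k=6): return cv2.resize(i[y-h//2:y+h//2,x-w//2:x+w//2],None,fx=k,fy=k,interpolation=cv2.INTER_CUBIC)
cv2.imwrite('pics/z7.png',np.hstack([crop(t,370,260,60,100),crop(s,332,250,60,100)]))
```

```text
[ 0.46398606 -0.36943192  0.2398549 ] [[ 0.226  -0.9741 -0.0066]
 [-0.9741 -0.2261  0.0047]
 [-0.0061  0.0053 -1.    ]]
```

View pics/z7.png

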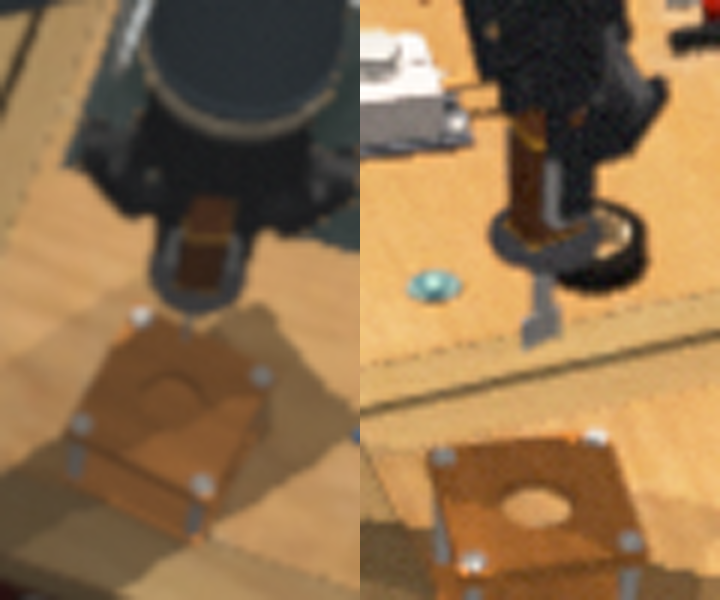

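Emit:
arm_command([
  [[0.4,3,0],[-0.005,-0.006,0.054],255],
  [[0.4,5.9,0],[0,0,0.108],255],
  [[0.4,5.9,0],[0,0,0.108],255],
  [[0.4,5.9,0],[0,0,0.108],255],
  [[0.4,5.9,0],[0,0,0.108],255],
  [[0.4,5.9,0],[0,0,0.108],255],
  [[0.4,5.9,0],[0,0,0.108],255],
])

```text
time_s: 5.35
position: [0.4859, 0.0215, 0.2291]
ee_rot: [[0.809, -0.587, -0.015], [-0.587, -0.809, -0.004], [-0.01, 0.012, -1.0]]
contact_force: [1.6, 0.4, -0.9]
width: 0.0212
```

Emit:
arm_command([
  [[0.3,5.9,0.5],[0.004,-0.015,0.1],255],
  [[0.3,5.9,0.5],[0,0,0.1],255],
  [[0.4,5.9,0],[0,0,0.1],255],
  [[0.4,4.5,0],[0,0,0.1],255],
  [[0.2,1.5,0],[0,0,0.04],255],
  [[0,0,0],[0,0,0],255],
])

```text
time_s: 6.1
position: [0.4968, 0.2695, 0.2308]
ee_rot: [[0.986, -0.164, -0.012], [-0.164, -0.986, -0.003], [-0.011, 0.005, -1.0]]
contact_force: [0.1, -0.9, -1.2]
width: 0.0211
```

Emit:
arm_command([
  [[0.9,0.6,-3],[0.003,-0.012,0],255],
  [[0,0,-4],[0,0,0],255],
  [[0,0,-0.8],[0,0,0],255],
  [[0,0,0],[0,0,0],255],
])

```text
time_s: 6.6
position: [0.5072, 0.2681, 0.1505]
ee_rot: [[0.984, -0.176, -0.001], [-0.176, -0.984, -0.005], [0.0, 0.005, -1.0]]
contact_force: [-1.1, 0.3, -0.8]
width: 0.0212
```

```bash
cat > v.py <<'E'
from h import *
import sys
k=sys.argv[1]; C=np.array([.5065,.2765])
out=[]
st=ctrl.observe(); p=st['position']; R=st['ee_rot']
print(p,np.round(R,4),'yaw',np.degrees(np.arctan2(R[1,0],R[0,0]))+90, st['contact_force'],st['moment'],st['width'])
tip=p+R[:,2]*.0775; print('tip est',tip)
for n,cx,cy in(('top',197,200),('side',282,160)):
    im=save(n,n+k+'.png')[:,:,::-1]; q=8; x0,y0=cx-25,cy-35
    cr=cv2.resize(im[y0:y0+60,x0:x0+50],None,fx=q,fy=q,interpolation=cv2.INTER_CUBIC); raw=cr.copy()
    f=lambda p:tuple(int(round(v)) for v in ((proj(n,p)-[x0,y0]+.5)*q-.5))
    circ=np.array([f([*(C+.016*np.array([np.cos(a),np.sin(a)])),.055]) for a in np.linspace(0,6.28,60)]); cv2.polylines(cr,[circ],True,(0,0,255),1)
    y=R[:,1]; cv2.line(cr,f(tip-.01*y),f(tip+.01*y),(255,0,0),1); cv2.line(cr,f(tip),f(tip-R[:,2]*.06),(255,0,0),1)
    out.append(raw);out.append(cr)
cv2.imwrite('pics/v'+k+'.png',cv2.resize(np.hstack(out),(800,240)) if 0 else np.hstack([out[1],out[3]]))
cv2.imwrite('pics/r'+k+'.png',np.hstack([out[0],out[2]]))
E
python3 v.py 4
```

```text
[0.50716484 0.26808032 0.15052272] [[ 9.845e-01 -1.756e-01 -5.000e-04]
 [-1.756e-01 -9.844e-01 -4.600e-03]
 [ 3.000e-04  4.600e-03 -1.000e+00]] yaw 79.88372749802225 [-1.05158667  0.32952347 -0.81951612] [ 0.02343748 -0.01117356  0.05368441] 0.02115729323385789
tip est [0.50712434 0.26772738 0.07302353]
```

View pics/v4.png

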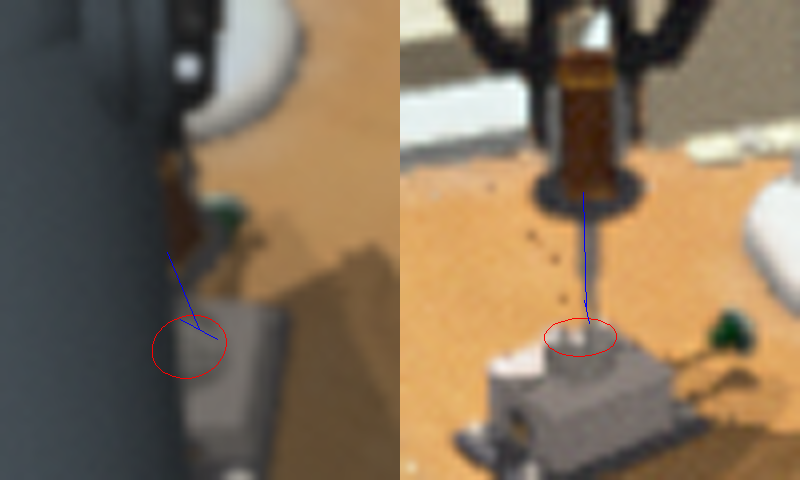

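View pics/r4.png

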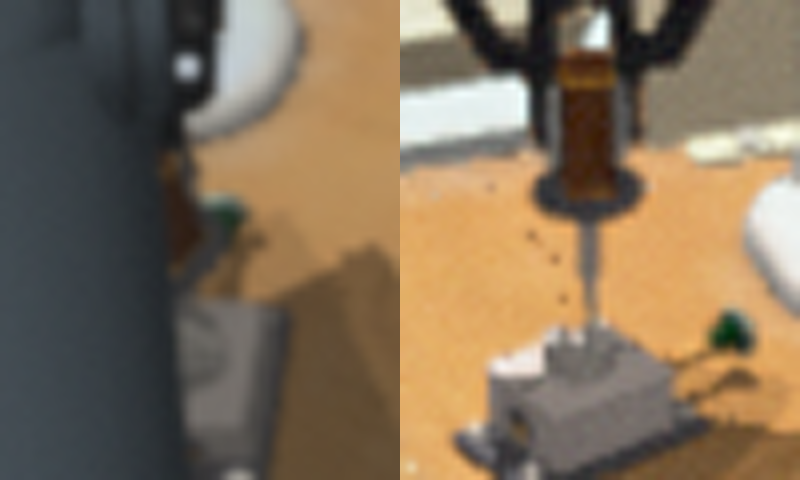

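Emit:
arm_command([
  [[-0.2,0.8,0],[0.004,0,0.02],255],
  [[0,0,0],[0,0,0],255],
])

```text
time_s: 6.95
position: [0.5062, 0.2779, 0.1535]
ee_rot: [[0.988, -0.154, 0.004], [-0.154, -0.988, 0.003], [0.003, -0.003, -1.0]]
contact_force: [-0.4, -0.5, -1.4]
width: 0.0209
```

```bash
python3 v.py 5
```

```text
[0.50621055 0.27789504 0.1535268 ] [[ 0.988  -0.1544  0.0038]
 [-0.1544 -0.988   0.0025]
 [ 0.0034 -0.0031 -1.    ]] yaw 81.11841745194641 [-0.41928454 -0.52920406 -1.37100963] [-0.03330606 -0.01455942  0.02494078] 0.020859163917142605
tip est [0.50650796 0.27809173 0.07602762]
```

View pics/v5.png

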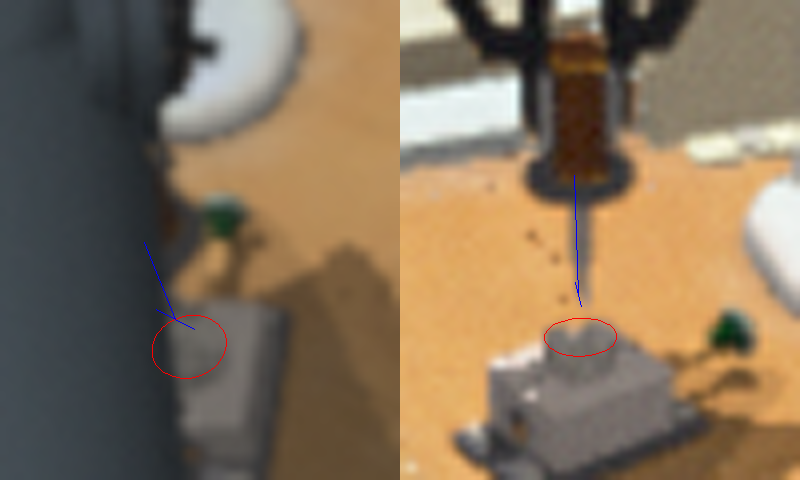

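View pics/r5.png

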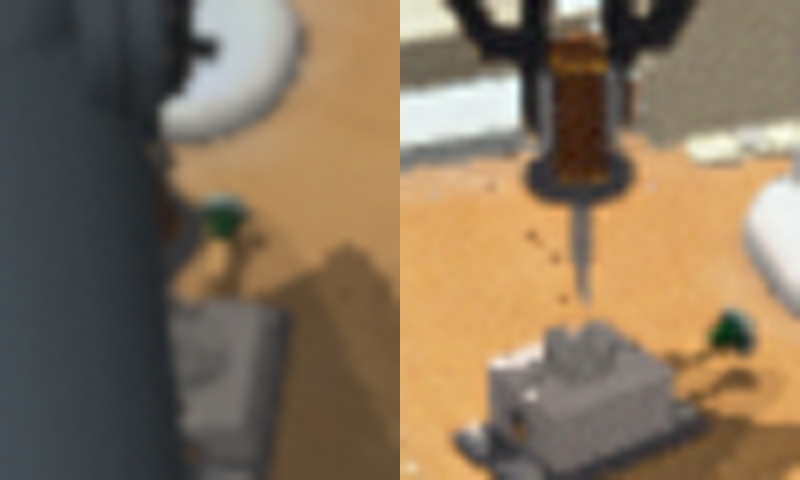

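Emit:
arm_command([
  [[-0.25,-0.15,-0.7],[-0.003,0.004,0.0],255],
  [[0,0,-0.5],[0,0,0],255],
  [[0,0,-0.3],[0,0,0],255],
  [[0,0,0],[0,0,0],255],
])

```text
time_s: 7.55
position: [0.5035, 0.275, 0.1368]
ee_rot: [[0.988, -0.156, -0.001], [-0.156, -0.988, -0.002], [-0.001, 0.002, -1.0]]
contact_force: [-0.1, 1.0, -1.0]
width: 0.0211
```

```bash
python3 v.py 6
```

```text
[0.5035108  0.27502214 0.13684627] [[ 9.878e-01 -1.558e-01 -1.200e-03]
 [-1.558e-01 -9.878e-01 -2.300e-03]
 [-8.000e-04  2.500e-03 -1.000e+00]] yaw 81.03552649150187 [-0.08148069  1.04631975 -1.01729567] [-0.02177291  0.00645281 -0.01647417] 0.021060543967487553
tip est [0.50341581 0.27484116 0.05934654]
```

View pics/r6.png

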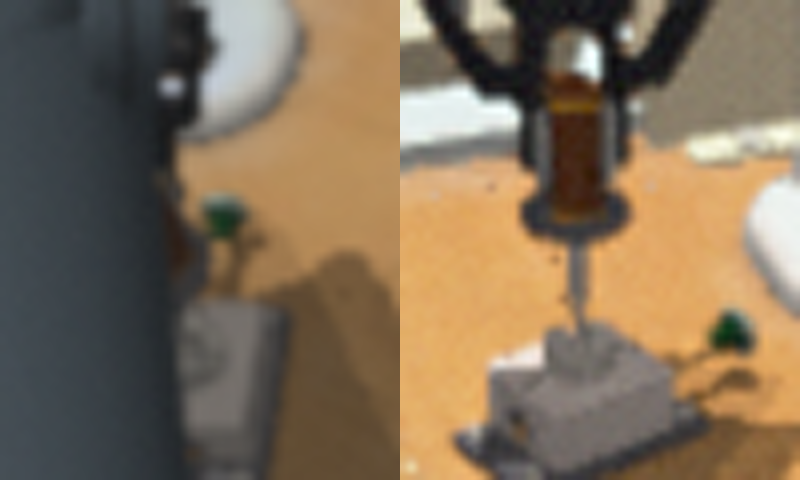

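The blade (r6 side view, about (580,340)) lines up with the notch, so I'm lowering it in.

Emit:
arm_command([
  [[0.1,0,-0.4],[0.002,0,0],255],
  [[0,0,-0.3],[0,0,0],255],
  [[0,0,-0.3],[0,0,0],255],
  [[0,0,0],[0,0,0],255],
])

```text
time_s: 8.15
position: [0.5047, 0.2752, 0.1266]
ee_rot: [[0.988, -0.156, -0.001], [-0.156, -0.988, 0.0], [-0.001, -0.0, -1.0]]
contact_force: [0.8, 0.6, -2.4]
width: 0.0211
```

Emit:
arm_command([
  [[0,0,-0.3],[0,0,0],255],
  [[0,0,0],[0,0,0],255],
])

```text
time_s: 8.4
position: [0.5046, 0.2753, 0.1234]
ee_rot: [[0.988, -0.156, -0.001], [-0.156, -0.988, 0.0], [-0.001, -0.0, -1.0]]
contact_force: [0.0, 1.0, -1.3]
width: 0.0212
```

```bash
python3 v.py 7
```

```text
[0.50464228 0.27527918 0.12341631] [[ 9.878e-01 -1.557e-01 -8.000e-04]
 [-1.557e-01 -9.878e-01  3.000e-04]
 [-8.000e-04 -2.000e-04 -1.000e+00]] yaw 81.04099139654137 [ 0.02445319  0.96203219 -1.25320614] [-0.02899299  0.05909396  0.0122851 ] 0.021243027831727147
tip est [0.50458014 0.27530243 0.04591634]
```

View pics/v7.png

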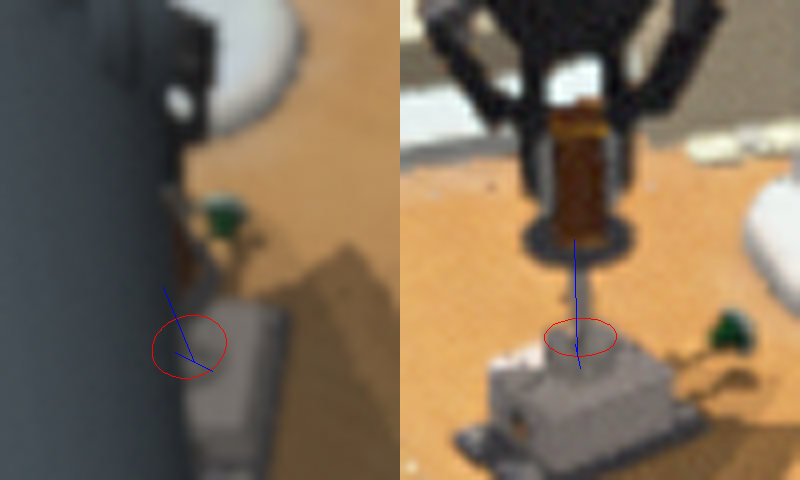

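Emit:
arm_command([
  [[0,0,0],[0,0,-0.06],255],
  [[0,0,0],[0,0,-0.08],255],
  [[0,0,0],[0,0,-0.08],255],
  [[0,0,0],[0,0,-0.08],255],
  [[0,0,0],[0,0,-0.04],255],
  [[0,0,0],[0,0,0],255],
])

```text
time_s: 9.25
position: [0.5037, 0.2755, 0.1236]
ee_rot: [[0.875, -0.484, -0.002], [-0.484, -0.875, 0.001], [-0.002, 0.0, -1.0]]
contact_force: [0.2, -0.8, -2.1]
width: 0.0212
```

```bash
python3 v.py 8
```

```text
[0.50374738 0.27546268 0.12363465] [[ 8.751e-01 -4.840e-01 -1.700e-03]
 [-4.839e-01 -8.751e-01  7.000e-04]
 [-1.800e-03  3.000e-04 -1.000e+00]] yaw 61.05625856709962 [ 0.20589581 -0.79511182 -2.11380697] [-0.01056522  0.08384774  0.07956946] 0.02115445876627988
tip est [0.50361335 0.27551369 0.04613479]
```

View pics/r8.png

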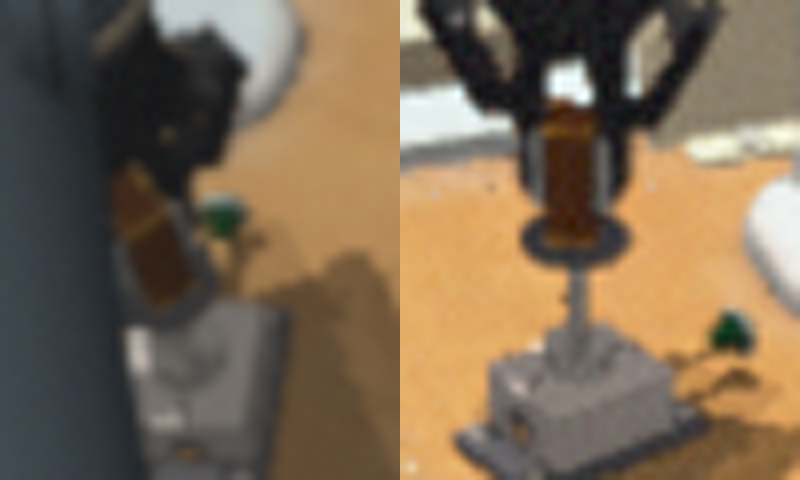

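Emit:
arm_command([
  [[0.05,0,0],[0,0,-0.06],255],
  [[0,0,0],[0,0,-0.08],255],
  [[0,0,0],[0,0,-0.08],255],
  [[0,0,0],[0,0,-0.08],255],
  [[0,0,0],[0,0,-0.06],255],
  [[0,0,0],[0,0,0],255],
])

```text
time_s: 10.1
position: [0.5032, 0.2756, 0.1236]
ee_rot: [[0.646, -0.764, -0.003], [-0.764, -0.646, 0.002], [-0.004, 0.001, -1.0]]
contact_force: [-0.2, -0.2, -1.4]
width: 0.021
```

```bash
python3 -c "
from h import *
s=ctrl.observe();print(s['position'],s['moment'],s['contact_force'])"
```

```text
[0.50323157 0.27558735 0.1236021 ] [-0.05844755  0.18858056  0.01076127] [-0.22763187 -0.22630439 -1.4396024 ]
```

Emit:
arm_command([
  [[0.05,0,0],[0,0.002,-0.06],255],
  [[0,0,0],[0,0,-0.08],255],
  [[0,0,0],[0,0,-0.08],255],
  [[0,0,0],[0,0,-0.04],255],
  [[0,0,0],[0,0,0],255],
])

```text
time_s: 10.72
position: [0.5031, 0.2758, 0.1236]
ee_rot: [[0.43, -0.903, -0.006], [-0.903, -0.43, 0.004], [-0.006, 0.004, -1.0]]
contact_force: [-0.1, -0.6, -1.2]
width: 0.0216
```

```bash
python3 v.py 9
```

```text
[0.50307531 0.27579583 0.12358821] [[ 0.4304 -0.9026 -0.0061]
 [-0.9026 -0.4304  0.0036]
 [-0.0058  0.004  -1.    ]] yaw 25.49042444141091 [-0.09765725 -0.62687555 -1.22597974] [-0.03324781  0.20818951  0.05758785] 0.021551368933907453
tip est [0.502601   0.2760715  0.04609015]
```

View pics/r9.png

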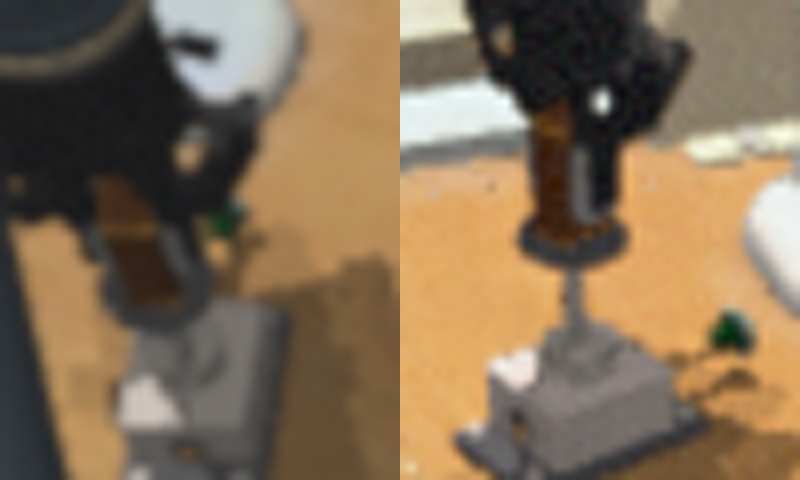

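Emit:
arm_command([
  [[0.1,0,0],[-0.004,-0.006,-0.06],255],
  [[0,0,0],[0,0,-0.07],255],
  [[0,0,0],[0,0,-0.05],255],
  [[0,0,0],[0,0,0],255],
])

```text
time_s: 11.32
position: [0.5027, 0.2763, 0.1236]
ee_rot: [[0.263, -0.965, -0.002], [-0.965, -0.263, 0.0], [-0.001, 0.002, -1.0]]
contact_force: [-0.7, -0.2, -1.1]
width: 0.0214
```

```bash
python3 v.py 10
```

```text
[0.50265194 0.27628546 0.1235733 ] [[ 2.629e-01 -9.648e-01 -2.400e-03]
 [-9.648e-01 -2.629e-01  2.000e-04]
 [-8.000e-04  2.300e-03 -1.000e+00]] yaw 15.244858174650375 [-0.70317061 -0.22841418 -1.10298097] [-0.04394609  0.2545115   0.03390227] 0.021398576781374808
tip est [0.50246595 0.27630219 0.04607353]
```

View pics/r10.png

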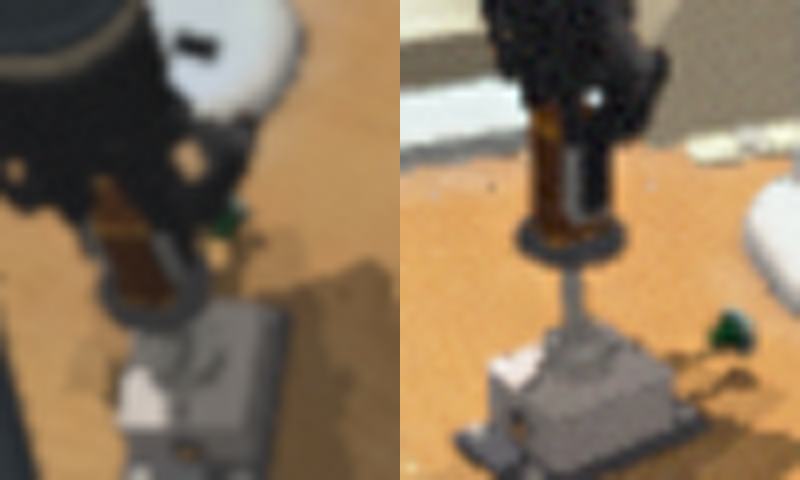

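Emit:
arm_command([
  [[0.05,0,0],[0,0,-0.05],255],
  [[0,0,0],[0,0,-0.05],255],
  [[0,0,0],[0,0,0],255],
])

```text
time_s: 11.8
position: [0.5027, 0.2763, 0.1236]
ee_rot: [[0.161, -0.987, -0.003], [-0.987, -0.161, 0.001], [-0.001, 0.003, -1.0]]
contact_force: [-1.3, 0.1, 0.1]
width: 0.0211
```

```bash
python3 v.py 11
```

```text
[0.50272588 0.27634933 0.12356298] [[ 1.61e-01 -9.87e-01 -3.40e-03]
 [-9.87e-01 -1.61e-01  8.00e-04]
 [-1.30e-03  3.30e-03 -1.00e+00]] yaw 9.263837013962018 [-1.25609934  0.14661794  0.05071174] [-0.05394163  0.4486139   0.13046484] 0.02106059980616984
tip est [0.50245964 0.27640846 0.04606346]
```

View pics/r11.png

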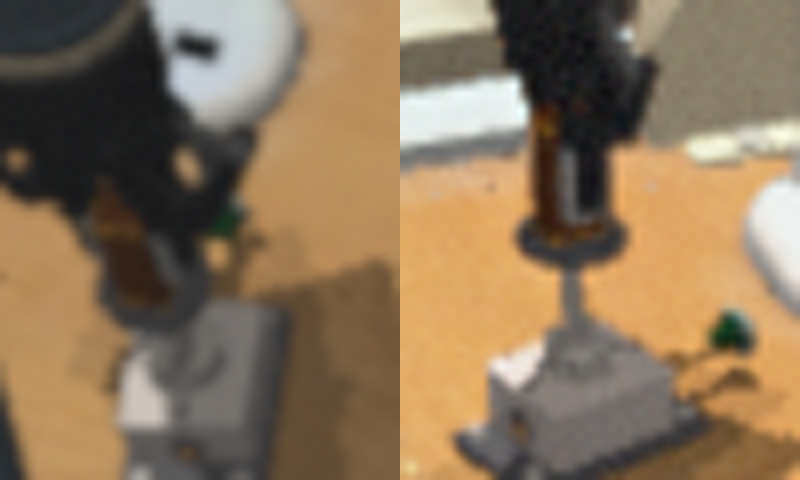

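View pics/v11.png

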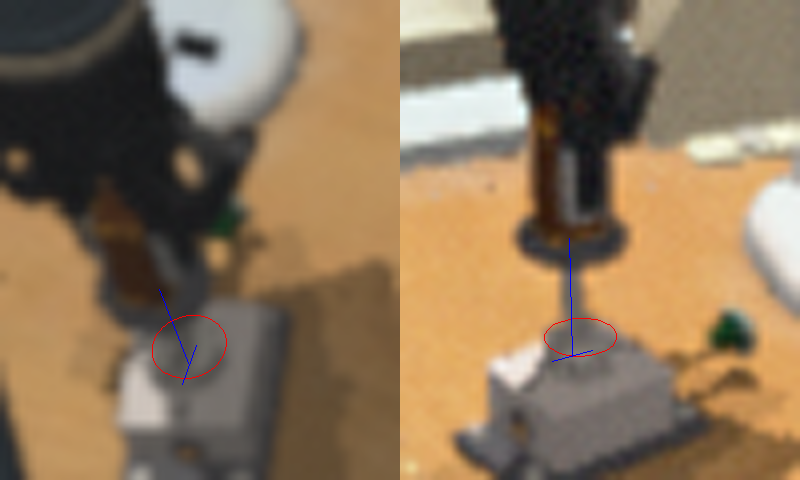

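Emit:
arm_command([
  [[0.1,0,0],[0,0,-0.06],255],
  [[0.1,0,0],[0,0,-0.06],255],
  [[0,0,0],[0,0,0],255],
])

```text
time_s: 12.28
position: [0.503, 0.2763, 0.1235]
ee_rot: [[0.044, -0.999, -0.006], [-0.999, -0.044, 0.0], [-0.0, 0.006, -1.0]]
contact_force: [-2.1, -0.2, 0.3]
width: 0.0214
```

```bash
python3 v.py 12
```

```text
[0.50299436 0.27626863 0.12352897] [[ 4.44e-02 -9.99e-01 -6.30e-03]
 [-9.99e-01 -4.44e-02  1.00e-04]
 [-4.00e-04  6.30e-03 -1.00e+00]] yaw 2.5432079139182378 [-2.09360903 -0.23999706  0.30862096] [-0.10097455  0.63541489  0.5048376 ] 0.021443074935045787
tip est [0.50250889 0.27627984 0.04603049]
```

View pics/r12.png

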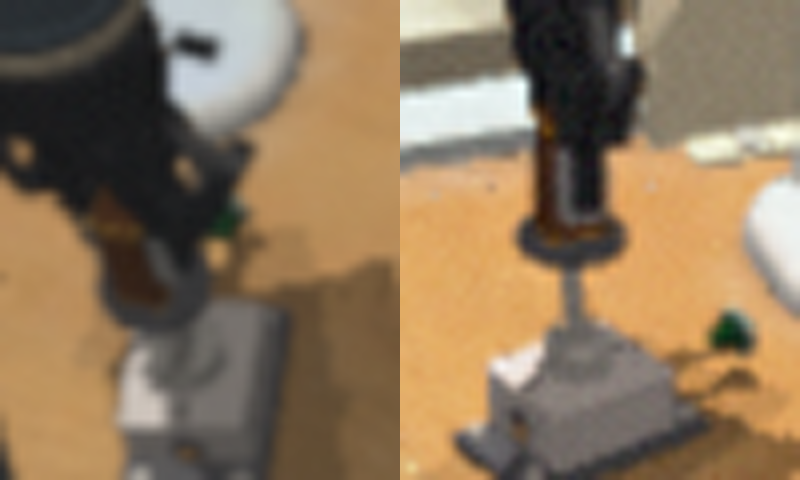

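Emit:
arm_command([
  [[0,0,0],[0,0,0.08],255],
  [[0,0,0],[0,0,0.08],255],
  [[0,0,0],[0,0,0],255],
])

```text
time_s: 12.75
position: [0.5039, 0.2766, 0.1236]
ee_rot: [[0.209, -0.978, -0.005], [-0.978, -0.209, 0.001], [-0.002, 0.004, -1.0]]
contact_force: [-1.6, 1.3, -2.6]
width: 0.021
```

```bash
python3 -c "
from h import *
s=ctrl.observe();print(s['position'],s['moment'],s['contact_force'])"
```

```text
[0.50389472 0.27663859 0.12356693] [0.20053601 0.29797483 0.01443385] [-1.62096856  1.30291178 -2.55842447]
```

Torque has dropped to about zero, so I'm lifting out gently.

Emit:
arm_command([
  [[0,0,0.5],[0,0,0],255],
  [[0,0,1],[0,0,0],255],
  [[0,0,2],[0,0,0],255],
  [[0,0,3],[0,0,0],255],
  [[0,0,3],[0,0,0],255],
  [[0,0,2],[0,0,0],255],
  [[-1,-3,0],[0,0,0],255],
  [[-1,-5,0],[0,0,0],255],
  [[0,-5,0],[0,0,0],255],
  [[0,0,0],[0,0,0],255],
])

```text
time_s: 14.0
position: [0.4862, 0.1427, 0.2498]
ee_rot: [[0.2, -0.98, 0.006], [-0.98, -0.2, 0.004], [-0.003, -0.007, -1.0]]
contact_force: [-0.0, 1.8, -0.3]
width: 0.0213
```

```bash
python3 v.py 13
python3 - <<'E'
import cv2
s=cv2.imread('pics/side13.png'); cv2.imwrite('pics/s13.png',cv2.resize(s[80:280,180:380],None,fx=3,fy=3,interpolation=cv2.INTER_CUBIC))
E
```

```text
[0.48618064 0.14267947 0.24982424] [[ 0.1997 -0.9798  0.0061]
 [-0.9799 -0.1997  0.0039]
 [-0.0026 -0.0068 -1.    ]] yaw 11.520327525573038 [-0.01321522  1.80098787 -0.2508327 ] [ 0.01562912 -0.03541225  0.03716407] 0.021296488409466165
tip est [0.48665683 0.14298162 0.17232629]
```

View pics/r13.png

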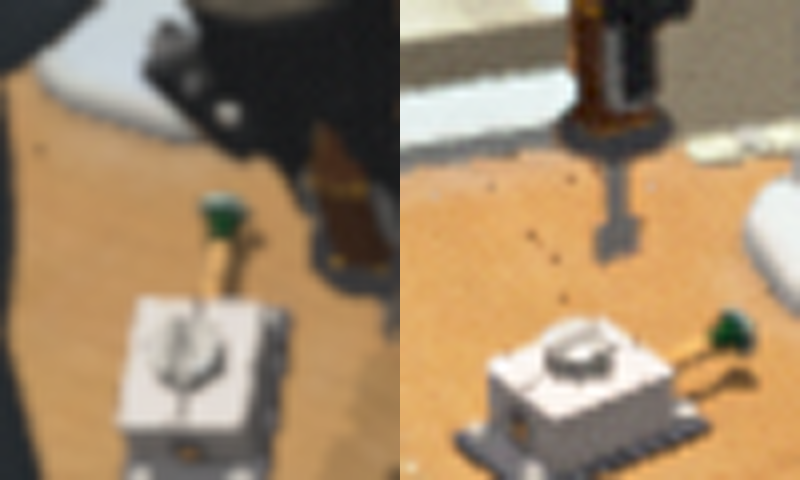

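View pics/s13.png

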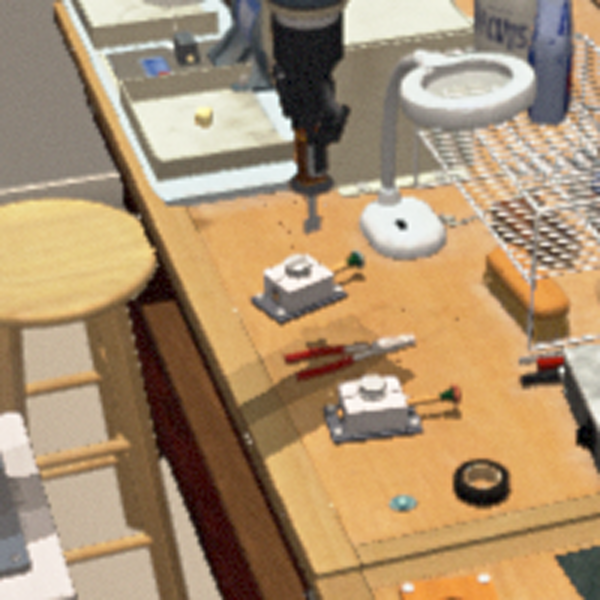

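Emit:
arm_command([
  [[-0.2,-3,0],[-0.004,0.006,0],255],
  [[-0.2,-5.5,0],[0,0,0],255],
  [[-0.2,-5.8,0],[0,0,0],255],
  [[-0.2,-5.8,0],[0,0,0],255],
  [[-0.2,-5.8,0],[0,0,0],255],
  [[-0.2,-5.8,0],[0,0,0],255],
  [[-0.2,-5.8,0],[0,0,0],255],
  [[-0.2,-5.8,0],[0,0,0],255],
  [[-0.2,-4,0],[0,0,0],255],
  [[0,-2,0],[0,0,0],255],
  [[0,0,0],[0,0,0],255],
])

```text
time_s: 15.48
position: [0.4762, -0.3449, 0.2523]
ee_rot: [[0.229, -0.973, 0.009], [-0.973, -0.229, 0.008], [-0.005, -0.011, -1.0]]
contact_force: [-0.0, 0.5, -1.0]
width: 0.0209
```

Emit:
arm_command([
  [[-1,-2.3,-2],[-0.008,0.009,0],255],
  [[0,0,-3],[0,0,0],255],
  [[0,0,-1.5],[0,0,0],255],
  [[0,0,0],[0,0,0],255],
])

```text
time_s: 15.98
position: [0.468, -0.3635, 0.1845]
ee_rot: [[0.237, -0.972, 0.0], [-0.972, -0.237, 0.002], [-0.002, -0.0, -1.0]]
contact_force: [0.1, -0.7, -1.1]
width: 0.0212
```

```bash
cat > w.py <<'E'
from h import *
import sys
k=sys.argv[1]; C=np.array([.4654,-.369])
st=ctrl.observe(); p=st['position']; R=st['ee_rot']
print(p,np.round(R,4),st['contact_force'],st['moment'],st['width'])
tip=p+R[:,2]*.0775; print('tip est',tip); out=[];o2=[]
for n,cx,cy in(('top',370,270),('side',332,280)):
    im=save(n,n+k+'.png')[:,:,::-1]; q=8; x0,y0=cx-25,cy-45
    cr=cv2.resize(im[y0:y0+70,x0:x0+50],None,fx=q,fy=q,interpolation=cv2.INTER_CUBIC); o2.append(cr.copy())
    f=lambda p:tuple(int(round(v)) for v in ((proj(n,p)-[x0,y0]+.5)*q-.5))
    circ=np.array([f([*(C+.017*np.array([np.cos(a),np.sin(a)])),.07]) for a in np.linspace(0,6.28,60)]); cv2.polylines(cr,[circ],True,(0,0,255),1)
    y=R[:,1]; cv2.line(cr,f(tip-.01*y),f(tip+.01*y),(255,0,0),1); cv2.line(cr,f(tip),f(tip-R[:,2]*.06),(255,0,0),1)
    out.append(cr)
cv2.imwrite('pics/w'+k+'.png',np.hstack(out)); cv2.imwrite('pics/x'+k+'.png',np.hstack(o2))
E
python3 w.py 14
```

```text
[ 0.46803441 -0.36349552  0.18452903] [[ 2.368e-01 -9.715e-01  0.000e+00]
 [-9.715e-01 -2.368e-01  1.800e-03]
 [-1.700e-03 -5.000e-04 -1.000e+00]] [ 0.12867563 -0.70762747 -1.07983311] [-0.03621304 -0.01697602  0.0233679 ] 0.021213170560509104
tip est [ 0.46803679 -0.36335752  0.10702915]
```

View pics/w14.png

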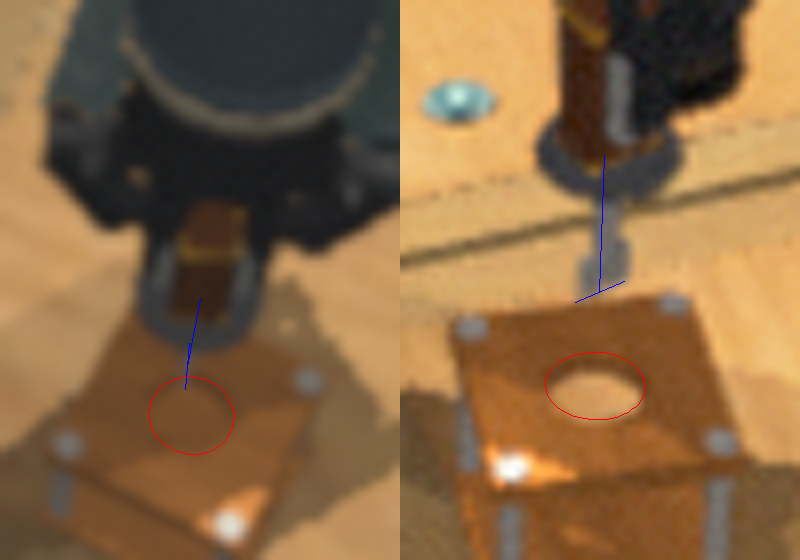

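Emit:
arm_command([
  [[-0.25,-0.55,0],[0,0,0],255],
  [[0,0,-1],[0,0,0],255],
  [[0,0,-1],[0,0,0],255],
  [[0,0,0],[0,0,0],255],
])

```text
time_s: 16.58
position: [0.4668, -0.3705, 0.1665]
ee_rot: [[0.237, -0.972, 0.005], [-0.972, -0.237, -0.001], [0.003, -0.004, -1.0]]
contact_force: [0.2, -0.2, -1.9]
width: 0.0213
```

```bash
python3 w.py 15
```

```text
[ 0.46679593 -0.37054515  0.16648571] [[ 0.2367 -0.9716  0.0048]
 [-0.9716 -0.2367 -0.0014]
 [ 0.0025 -0.0044 -1.    ]] [ 0.20744162 -0.16981866 -1.85725145] [ 0.03196361 -0.03694605 -0.01163454] 0.021303784042684817
tip est [ 0.46716994 -0.37065603  0.0889867 ]
```

View pics/w15.png

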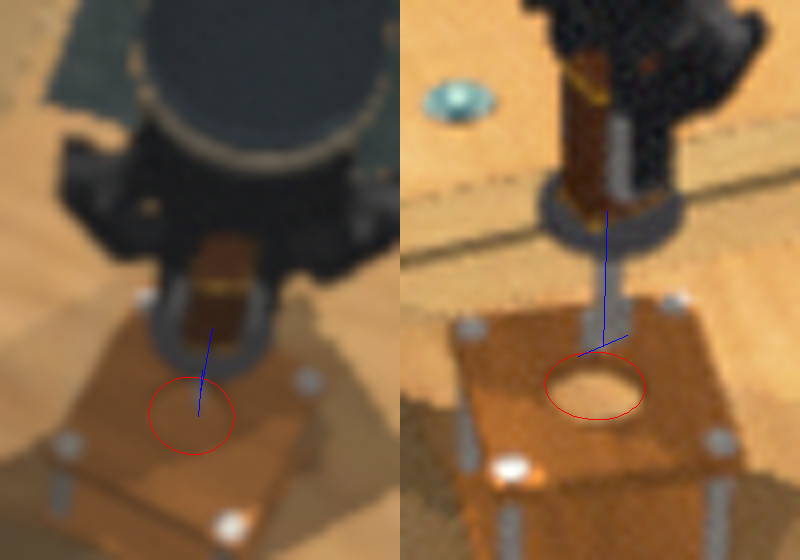

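Emit:
arm_command([
  [[-0.15,0.12,-1],[0.001,0.005,0],255],
  [[0,0,-1.5],[0,0,0],255],
  [[0,0,-1.5],[0,0,0],255],
  [[0,0,0],[0,0,0],255],
])

```text
time_s: 17.18
position: [0.4655, -0.3691, 0.124]
ee_rot: [[0.237, -0.971, -0.0], [-0.971, -0.237, -0.001], [0.001, 0.0, -1.0]]
contact_force: [-0.3, -0.1, -0.3]
width: 0.0209
```

```bash
python3 w.py 16
```

```text
[ 0.46548844 -0.36909799  0.1240353 ] [[ 2.371e-01 -9.715e-01 -0.000e+00]
 [-9.715e-01 -2.371e-01 -6.000e-04]
 [ 5.000e-04  2.000e-04 -1.000e+00]] [-0.28345511 -0.07163526 -0.326892  ] [ 0.02227721 -0.04410699 -0.05345663] 0.020930861608563167
tip est [ 0.46548676 -0.36914151  0.04653531]
```

View pics/w16.png

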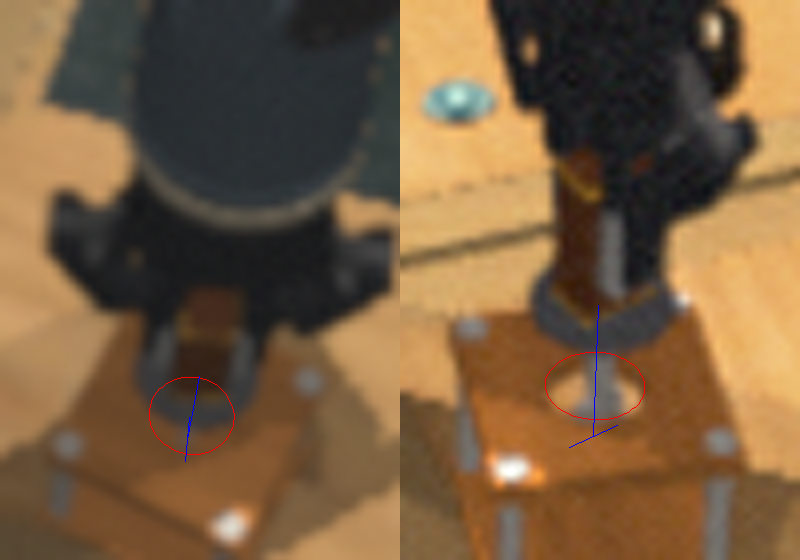

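The blade is in the hole (w16 side view, shaft at about (600,380) inside the ellipse). I'm going down to about 0.5 mm above rest.

Emit:
arm_command([
  [[0,0,-1.5],[0,0,0],255],
  [[0,0,-1.2],[0,0,0],255],
  [[0,0,-0.5],[0,0,0],255],
  [[0,0,0],[0,0,0],255],
])

```text
time_s: 17.77
position: [0.4663, -0.3699, 0.0915]
ee_rot: [[0.237, -0.972, 0.002], [-0.972, -0.237, -0.002], [0.003, -0.002, -1.0]]
contact_force: [-0.0, 0.2, -1.1]
width: 0.0213
```

```bash
python3 w.py 17
```

```text
[ 0.46634229 -0.36992396  0.0915192 ] [[ 0.2369 -0.9715  0.0024]
 [-0.9715 -0.2369 -0.0023]
 [ 0.0028 -0.0018 -1.    ]] [-0.01237688  0.17100675 -1.06397026] [-0.01872666  0.02988447  0.0031661 ] 0.021294487663193137
tip est [ 0.46653049 -0.37010463  0.01401964]
```

View pics/x17.png

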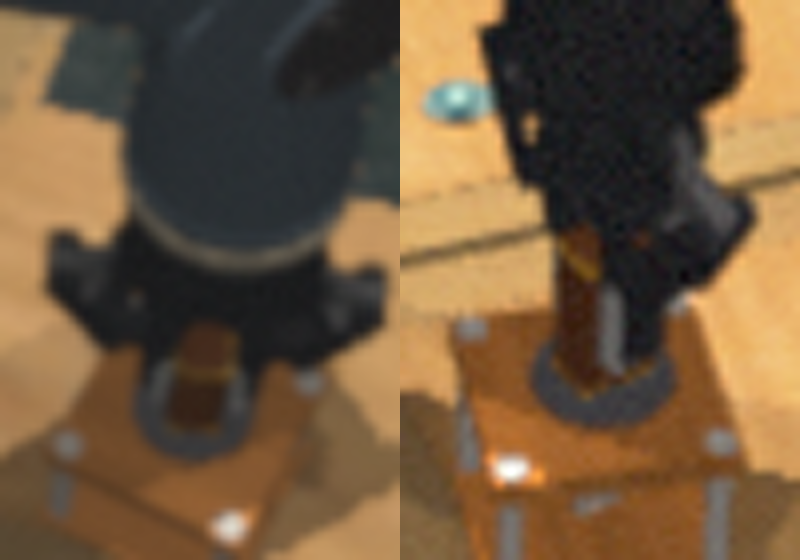

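Emit:
arm_command([
  [[0,0,-0.2],[0,0,0],255],
  [[0,0,-0.1],[0,0,0],255],
])

```text
time_s: 18.12
position: [0.467, -0.3704, 0.0896]
ee_rot: [[0.237, -0.972, 0.004], [-0.972, -0.237, -0.004], [0.004, -0.003, -1.0]]
contact_force: [0.1, -1.1, -0.4]
width: 0.0212
```

Emit:
arm_command([
  [[0,0,0],[0,0,0],170],
  [[0,0,0],[0,0,0],120],
  [[0,0,0],[0,0,0],60],
  [[0,0,0],[0,0,0],0],
  [[0,0,0],[0,0,0],0],
  [[0,0,0],[0,0,0],0],
])

```text
time_s: 18.88
position: [0.4674, -0.3708, 0.0903]
ee_rot: [[0.237, -0.972, 0.005], [-0.972, -0.237, -0.004], [0.006, -0.004, -1.0]]
contact_force: [-0.8, -0.3, 0.5]
width: 0.0853
```

```bash
python3 w.py 18
```

```text
[ 0.46742581 -0.37076417  0.09033402] [[ 0.2369 -0.9715  0.0054]
 [-0.9715 -0.2369 -0.0045]
 [ 0.0056 -0.0042 -1.    ]] [-0.79364827 -0.32923914  0.46676104] [0.02531206 0.02078701 0.00108936] 0.0852897562782934
tip est [ 0.46784718 -0.37111022  0.01283593]
```

View pics/x18.png

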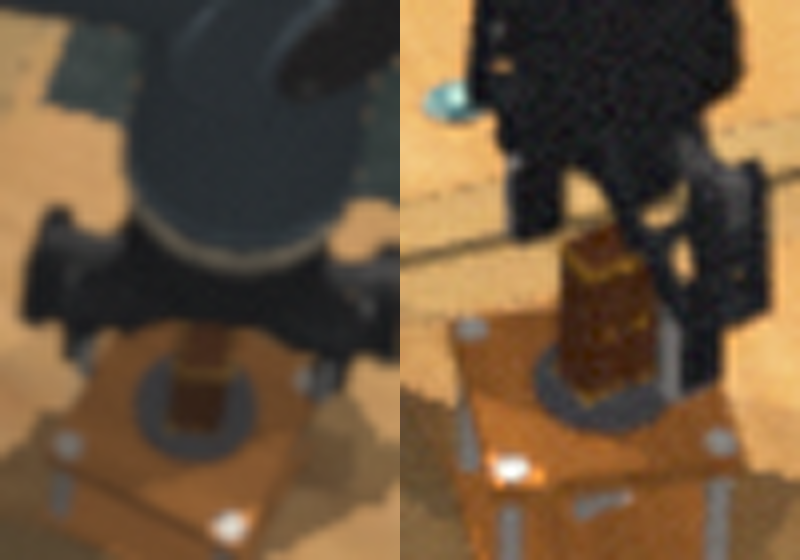

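Released; the driver is standing in the hole. I'll raise the arm and pull it back.

Emit:
arm_command([
  [[0,0,1.5],[-0.004,0,0],0],
  [[0,0,3],[0,0,0],0],
  [[0,0,4],[0,0,0],0],
  [[0,0,4],[0,0,0],0],
  [[0,0,1],[0,0,0],0],
  [[0,-4,0],[0,0,0],0],
  [[-2,-5,0],[0,0,0],0],
  [[-3,-4,0],[0,0,0],0],
  [[0,0,0],[0,0,0],0],
  [[0,0,0],[0,0,0],0],
])

```text
time_s: 20.23
position: [0.416, -0.5017, 0.235]
ee_rot: [[0.24, -0.971, 0.008], [-0.971, -0.24, -0.01], [0.011, -0.005, -1.0]]
contact_force: [0.0, 0.0, -0.1]
width: 0.0852
```

```bash
python3 w.py 19
python3 - <<'E'
from h import *
t=cv2.imread('pics/top19.png');s=cv2.imread('pics/side19.png')
f=lambda i,x,y:cv2.resize(i[y-20:y+20,x-20:x+20],None,fx=10,fy=10,interpolation=cv2.INTER_CUBIC)
cv2.imwrite('pics/c19.png',np.hstack([f(t,197,208),f(s,282,170)]))
E
```

```text
[ 0.41603251 -0.50170745  0.23501415] [[ 0.2402 -0.9707  0.0077]
 [-0.9707 -0.2402 -0.0097]
 [ 0.0112 -0.0051 -0.9999]] [ 0.03581825  0.04089453 -0.14110959] [-0.00564742 -0.03664835 -0.00137016] 0.0851725122628173
tip est [ 0.41662712 -0.50245723  0.15752006]
```

View pics/x19.png

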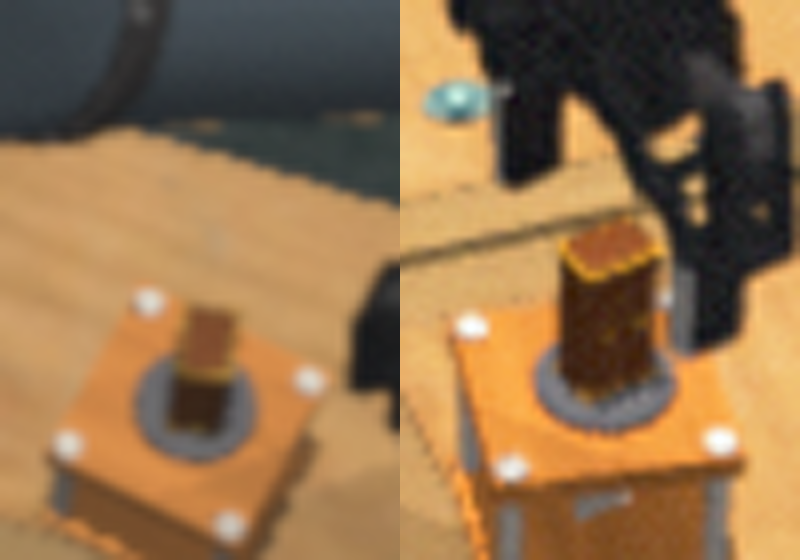

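View pics/c19.png

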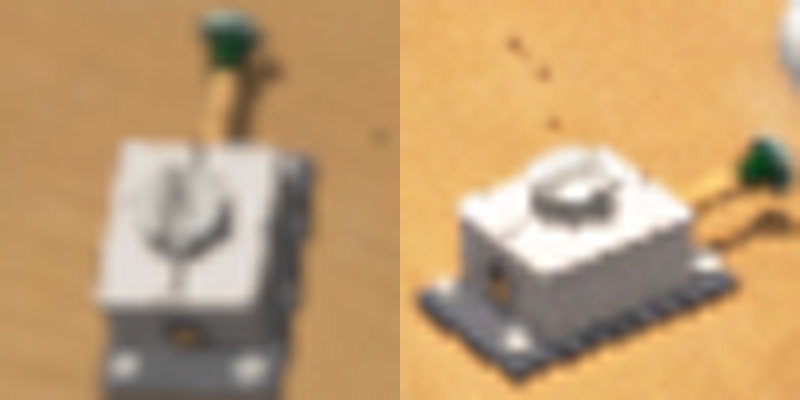

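The driver hangs upright with its guard flat on the board: in the x19 crops it sits at (195,405) in the top view and (607,385) in the side view. The slot is in line with the black lines, and the arm is clear and still. Handing in.

```bash
python3 -c "
from rig import ctrl
print(ctrl.hand_in())"
```

```text
the job is handed in; nothing more can be done
None
```

The lock screw is turned to its stop and the driver is back in the wooden stand. I handed the job in at about 20 s of the 48 s allowed. The hand-in reports no verdict, so these are my own checks:

- **Blade in the slot:** I lowered the blade about 9 mm into the slot of the slotted clamp. The tool height stayed constant to 0.1 mm during the whole turn, so the blade stayed down.
- **Screw at its stop:** I turned it clockwise until the torque rose from under 0.1 to 0.5 Nm, then eased back to no torque before lifting out. The last pictures show the slot in line with the two black lines.
- **Driver in the stand:** The last pictures show it upright in the hole, with its guard flat on the board and within about 2 mm of the hole's centre. The gripper is open and clear, with contact force near zero.

**Disagreements:**
- While the blade was in the slot, its centre sat about 3–4 mm from my estimate of the slot centre, within the 12 mm limit.
- The two cameras differed by a few millimetres and by about 10° on the handle's yaw. Closing the gripper on the handle took up that difference.

No check failed.

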